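Put the right lids back on the staining jars

TASK

The lids of the three white staining jars have been mixed up: put each steel lid on the jar of its own shape (round, square, oblong), lying flat and centred with its edges in line with the jar's. Use the empty metal tray as the spot to park a lid in the meantime, never lay a lid on the bench and do not drop one. Leave the jars, the oil bottle and the Petri dish standing where they are.

Things in the scene. Friction and masses are not known exactly. Their poses are not given: they have to be found in the camera images.
- round_lid_knob (a point): Knob of the round lid, diameter 94 mm; at the start it lies on the square jar. Flat stainless steel plate 5 mm thick with a centre step raised 2 mm, and a steel knob on a thin stem (diameter 12 mm) in the middle: the knob is a round head of diameter 26 mm, 22 mm tall, from 17 to 39 mm above the lid's flat underside. This point is the centre of the knob head, on the lid's middle axis, 28 mm above the underside; z points up out of the knob. 0.10 to 0.18 kg.
- square_lid_knob (a point): Knob of the square lid, 78 x 78 mm, sides along x and y; at the start it lies on the oblong trough. Flat stainless steel plate 5 mm thick with a centre step raised 2 mm, and a steel knob on a thin stem (diameter 12 mm) in the middle: the knob is a round head of diameter 26 mm, 22 mm tall, from 17 to 39 mm above the lid's flat underside. This point is the centre of the knob head, on the lid's middle axis, 28 mm above the underside; z points up out of the knob. 0.10 to 0.18 kg.
- oblong_lid_knob (a point): Knob of the oblong lid, 64 mm along x and 104 mm along y; at the start it lies on the round jar. Flat stainless steel plate 5 mm thick with a centre step raised 2 mm, and a steel knob on a thin stem (diameter 12 mm) in the middle: the knob is a round head of diameter 26 mm, 22 mm tall, from 17 to 39 mm above the lid's flat underside. This point is the centre of the knob head, on the lid's middle axis, 28 mm above the underside; z points up out of the knob. 0.10 to 0.18 kg.
- round_jar_rim (a point): Mouth of the round jar: 85 mm tall, flange diameter 94 mm, opening 72 mm. Loose, white porcelain, hollow, 0.4 to 0.75 kg, open at the top, with a flat flange 10 to 11 mm wide around the mouth on which a lid lies flat (there is no recess). This point is the centre of the mouth, level with the top of the flange; z up.
- square_jar_rim (a point): Mouth of the square jar: 95 mm tall, flange 78 x 78 mm with sides along x and y, opening 58 x 58 mm. Loose, white porcelain, hollow, 0.4 to 0.75 kg, open at the top, with a flat flange 10 to 11 mm wide around the mouth on which a lid lies flat (there is no recess). This point is the centre of the mouth, level with the top of the flange; z up.
- trough_rim (a point): Mouth of the oblong jar (slide trough): 75 mm tall, flange 64 mm along x and 104 mm along y, opening 44 x 84 mm. Loose, white porcelain, hollow, 0.4 to 0.75 kg, open at the top, with a flat flange 10 to 11 mm wide around the mouth on which a lid lies flat (there is no recess). This point is the centre of the mouth, level with the top of the flange; z up.
- tray_floor (a point): Empty shallow metal tray lying on the bench, 160 x 160 mm outside, rim 4 mm thick and 11 mm high above the bench, 0.6 kg, loose. This point is the centre of its floor's upper face, 4 mm above the bench; sides along x and y, z up.
- oil_bottle: Bystander: small amber glass bottle with black cap, diameter 32 mm, 68 mm tall, upright; origin at the centre of its underside, z up.
- petri: Bystander: closed clear Petri dish, diameter 90 mm, 16 mm tall, lying flat; origin at the centre of its underside, z up.
- table: The bench with its grey laminate top, fixed, its upper face at height 0; no lid may be laid on it.
Things that resemble listed ones, but are neither listed nor needed, are in the scene too. What is shaped like the part that bears round_jar_rim but blue is not meant. What is shaped like the part that bears round_lid_knob but orange is not meant.

How it is judged:
On the way:
1. a lid has been parked on the metal tray (contact force between any of round_lid, square_lid, oblong_lid and tray above 0.4 N), for 0.2 s.
At the end, for the whole second after the job is handed in: Each lid lies on the jar of its own shape: centred within 10 mm, flat on the flange (height within 4 mm, tilt under 0.08 rad), square and oblong lids in line with their jars within 12 degrees (square: any quarter turn, oblong: either way round); all released and at rest (horizontal distance between round_lid_knob and round_jar_rim below 0.01 m and z of round_lid_knob in the frame of round_jar_rim between 0.024 and 0.032 m and angle between each of round_lid_knob, square_lid_knob, oblong_lid_knob's own z axis and vertical below 0.08 rad and linear speed of each of round_lid, square_lid, oblong_lid below 0.02 m/s and horizontal distance between square_lid_knob and square_jar_rim below 0.01 m and z of square_lid_knob in the frame of square_jar_rim between 0.024 and 0.032 m and (angle between the x axis of square_lid_knob and the x axis of square_jar_rim, either way round below 0.21 rad or angle between the x axis of square_lid_knob and the y axis of square_jar_rim, either way round below 0.21 rad) and horizontal distance between oblong_lid_knob and trough_rim below 0.01 m and z of oblong_lid_knob in the frame of trough_rim between 0.024 and 0.032 m and angle between the x axis of oblong_lid_knob and the x axis of trough_rim, either way round below 0.21 rad); the robot touches nothing.
It fails at once if a lid is laid on the bench (contact force between any of round_lid, square_lid, oblong_lid and table above 0.3 N).
It fails at once if a lid is dropped (falls freely by more than about 18 mm) ((contact force between the fingers and round_lid below 0.05 N and linear speed of round_lid above 0.6 m/s) or (contact force between the fingers and square_lid below 0.05 N and linear speed of square_lid above 0.6 m/s) or (contact force between the fingers and oblong_lid below 0.05 N and linear speed of oblong_lid above 0.6 m/s)).
It fails at once if a jar is pushed more than 25 mm from its place or tipped (distance of any of round_jar_rim, square_jar_rim, trough_rim from where it was at the start of the episode above 0.025 m or angle between any of round_jar_rim, square_jar_rim, trough_rim's own z axis and vertical above 0.2 rad).
It fails at once if the oil bottle or the Petri dish is pushed more than 25 mm from its place (distance of any of oil_bottle, petri from where it was at the start of the episode above 0.025 m).
It also fails if it takes over 120 s, if anything falls off the work surface, if the arm or the gripper's body presses on something with over 40 N, if the wrist force passes 120 N, or if a joint passes its speed limit or range.

ROBOT

A 6-joint arm with a two-finger parallel gripper is mounted at the origin on the work surface. World frame = base frame: x ahead of the robot, y to its left, z up, the work surface at z = 0. Lengths are in m, angles in rad, forces in N, time in s.
With the tool pointing down it reaches from about 0.25 to 0.85 m from the base axis. Payload 12.5 kg.
Tool frame: the origin (TCP) lies midway between the tips of the shut fingers; the grasp point (between the pads) lies arm.grasp_offset behind it (arm.grasp_offset is the distance from the TCP to the grasp point, in m); z points along the fingers, y is the line along which they close (so a half turn about z gives the same grasp; the last joint's range is limited). The gripper opens to 93 mm and grips with 3 to 60 N. Pads are 15 mm wide; open, the fingers measure 128 mm over their backs; the gripper's body (75 mm by 188 mm) begins 65 mm behind the grasp point.
Start: joints at [1.024, 0.351, 1.652, -0, 1.139, -0.085], TCP at [0.245, 0.492, 0.219] pointing down, gripper open.
Joint ranges: [-2.75, 2.75], [-0.79, 2.1], [0.01, 2.65], [-1.57, 4.71], [0.07, 3.14], [-2.87, 2.87]. Speed limits (rad/s): [2.22, 2.22, 2.79, 3.14, 3.14, 3.14].

INTERFACE

Orientations are given as [roll, pitch, yaw] about the fixed x, y, z axes, in that order (R = Rz(yaw) Ry(pitch) Rx(roll)).
In Python, from bench import arm gives the robot as it stands. The module is installed in compiled form; this text tells all that it offers.
- The arm moves only by the tool arm_command, never from a script. Its argument "moves" is a list of rows, each an object of numbers: "tx", "ty", "tz": the shift along the tool's x, y, z in mm; "twist": the turn about the tool's z in rad. A call has 1 to 5 rows; each row is the pose to reach, as a shift and turn from the pose commanded when the call began, along the tool's axes at that moment; what a row does not reach only later rows make up. A row lasts 1/8 s, in which the tool goes at most 62.5 mm and 10.7 degrees, less where a joint would pass 70% of its speed; a pose out of reach is approached as far as the arm can. A call with a gripper value outside its range is refused whole. "gripper" is the opening, from -1 (shut) to 1 (fully open), set as the call begins (left out, the last holds). The fingers move at their own pace and stop on an object; "grip_force" is the grip in N (left out, the last holds). Time passes only in rows, so rows that repeat a pose let the fingers close. It gives the time, the measured TCP pose, the force, the opening and the grip force at its end, in the units of the state.
- arm.get_state(): the state, without advancing time (a new reading comes with each control period).
- arm.capture(name): name is "scene" or "top"; returns the picture (384x512x3 uint8, red, green, blue); there is no depth.
- arm.camera_info(name): a dict with "K" (3x3 intrinsics, pixels), "position" and "rotation" of the camera in the world. Camera axes: x right, y down, z forward; pixel columns grow to the right and rows downward; lengths in m; the calibration is good to about 2 mm. A picture is of the moment at which its call begins. camera_info takes no time and is no camera call.
- arm.finish_job(): hands the job in; it is judged then, once.
The state is a dict: "time_s": time; "joints": joint angles; "qd": joint speeds; "effort": joint torques, N m; "position": TCP position; "orientation": TCP orientation; "force": force on the tool from outside, world axes, zero at the start; "wrist_torque": the same for the moment, N m; "finger_gap": opening from 0.0 (shut) to 1.0 (fully open); "gripper_force": force on a finger pad.
Only numpy, scipy, OpenCV 4.12 (cv2) and the standard library are available. Lean on these libraries where they do the work, as an engineer would, in place of code of your own. Each camera call takes 0.05 s, during which the arm holds its last target. There are 200 camera calls.

## Working session

There is one attempt and no reset: what is moved stays moved. The work goes in short steps, Python scripts to look and compute and a tool call to move; the robot and the scene stay as the last step left them, time stands still between calls to the robot, and variables do not carry over. Pictures are saved under pics/ and viewed, at most 14 in all, crops included, and the job is handed in when it is done.

Besides the shell and the picture viewer there is one more tool, called after "Request:" as name([rows], argument=value, ...), one row to a line, values as JSON. arm_command: Moves the arm, as the interface text tells. Its arguments: {"type":"object","properties":{"moves":{"type":"array","items":{"type":"object","properties":{"tx":{"type":"number"},"ty":{"type":"number"},"tz":{"type":"number"},"twist":{"type":"number"}}}},"gripper":{"type":"number"},"grip_force":{"type":"number"}},"required":["moves"]}

```bash
mkdir -p pics
python3 - <<'E'
from bench import arm
import cv2
for n in("scene","top"):
    cv2.imwrite(f"pics/{n}0.png",cv2.cvtColor(arm.capture(n),cv2.COLOR_RGB2BGR))
    print(n,arm.camera_info(n))
print(arm.get_state(),arm.grasp_offset)
E
```

```text
scene {'K': array([[451.25996155,   0.        , 256.35293924],
       [  0.        , 451.25996155, 198.91994483],
       [  0.        ,   0.        ,   1.        ]]), 'position': array([ 0.89524577, -0.74192316,  0.7836966 ]), 'rotation': array([-2.28109857,  0.01884326,  0.50455345])}
top {'K': array([[472.68083594,   0.        , 254.37790701],
       [  0.        , 472.68083594, 195.72554186],
       [  0.        ,   0.        ,   1.        ]]), 'position': array([ 0.34751803, -0.0376512 ,  1.2697118 ]), 'rotation': array([-3.01577131, -0.00726627, -1.56672192])}
{'time_s': 0.1, 'joints': array([ 1.02438131e+00,  3.51178251e-01,  1.65235021e+00, -1.22670455e-06,
        1.13910973e+00, -8.45792908e-02]), 'qd': array([-0.00088218, -0.0027519 , -0.00325736, -0.00109647, -0.00259757,
        0.00028589]), 'effort': array([ 8.20627283e-04, -4.98039794e+01, -2.85700732e+01,  7.00762169e-02,
        2.38986762e-02, -8.35924584e-05]), 'position': array([0.24488172, 0.49213108, 0.21816127]), 'orientation': array([-3.14055076e+00, -8.72156757e-05,  2.67975739e+00]), 'force': array([-0.4982159 ,  0.50764937, -0.07175329]), 'wrist_torque': array([ 0.0578408 , -0.03444547, -0.02124376]), 'gripper_force': 0.0, 'finger_gap': 1.00143550264812} 0.0188
```

View pics/top0.png

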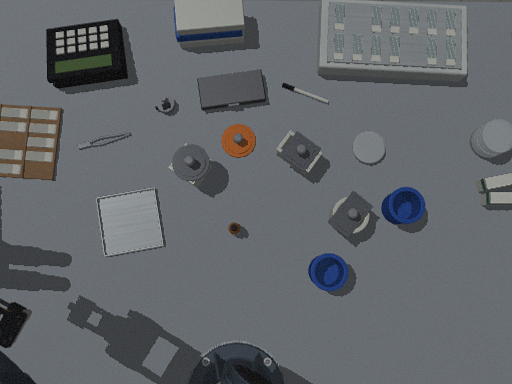

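View pics/scene0.png

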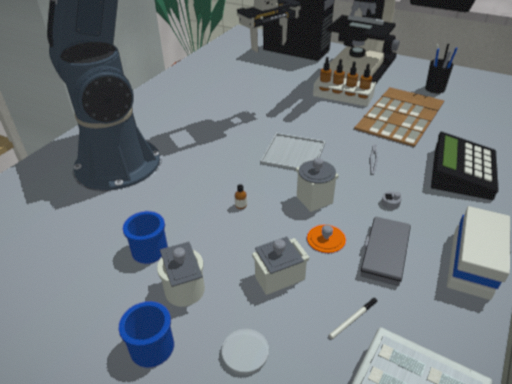

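Top view candidates:
- Steel lid knobs: (190,160) round lid on the square jar, (302,150) square lid on the trough, (353,214) oblong lid on the round jar.
- Decoys: the orange lid at (238,139) and the blue jars at (404,206) and (328,272).
- White round things: the Petri dish at (369,147) and a white pot at (495,138).
- Tray: (131,222). The other trays are full.

I choose the three grey lids on the white jars, and will check them in a close crop.

```bash
cat > h.py <<'E'
import numpy as np,cv2
from scipy.spatial.transform import Rotation as R
from bench import arm
def grab(n,f=None):
    a=cv2.cvtColor(arm.capture(n),cv2.COLOR_RGB2BGR)
    if f: cv2.imwrite(f"pics/{f}.png",a)
    return a
def cast(n,uv,z):
    c=arm.camera_info(n);M=R.from_euler('xyz',c['rotation']).as_matrix();p=c['position']
    uv=np.atleast_2d(np.float64(uv));d=np.c_[uv,np.ones(len(uv))]@np.linalg.inv(c['K']).T@M.T
    return (p+d*((z-p[2])/d[:,2])[:,None])[:,:2]
def proj(n,P):
    c=arm.camera_info(n);M=R.from_euler('xyz',c['rotation']).as_matrix()
    q=(np.atleast_2d(P)-c['position'])@M@c['K'].T
    return q[:,:2]/q[:,2:]
def crop(a,u0,v0,u1,v1,k,f):
    cv2.imwrite(f"pics/{f}.png",cv2.resize(a[v0:v1,u0:u1],None,fx=k,fy=k,interpolation=cv2.INTER_CUBIC))
def delta(x,y,z,s=None):
    "tool-axis shift in mm from the measured pose to a world TCP position"
    s=s or arm.get_state()
    M=R.from_euler('xyz',s['orientation']).as_matrix()
    return np.round(M.T@(np.array([x,y,z])-s['position'])*1000,1)
E
python3 - <<'E'
from h import *
a=cv2.imread("pics/top0.png"); 
a=np.clip(a.astype(float)*1.6,0,255).astype(np.uint8)
t=cv2.resize(a[120:270,90:250],None,fx=5,fy=4,interpolation=cv2.INTER_CUBIC)
crop(a,155,115,385,265,3.4,"c0")
g=cv2.imread("pics/top0.png")
for p in [(190,175),(202,152),(300,165),(290,142),(340,212),(365,212),(335,225),(130,222),(260,200),(200,178),(288,135)]: print(p,g[p[1],p[0]])
E
```

```text
(190, 175) [91 87 84]
(202, 152) [91 86 84]
(300, 165) [73 69 69]
(290, 142) [85 80 75]
(340, 212) [77 70 70]
(365, 212) [76 69 68]
(335, 225) [81 75 75]
(130, 222) [146 144 140]
(260, 200) [115 112 106]
(200, 178) [53 55 48]
(288, 135) [140 146 143]
```

View pics/c0.png

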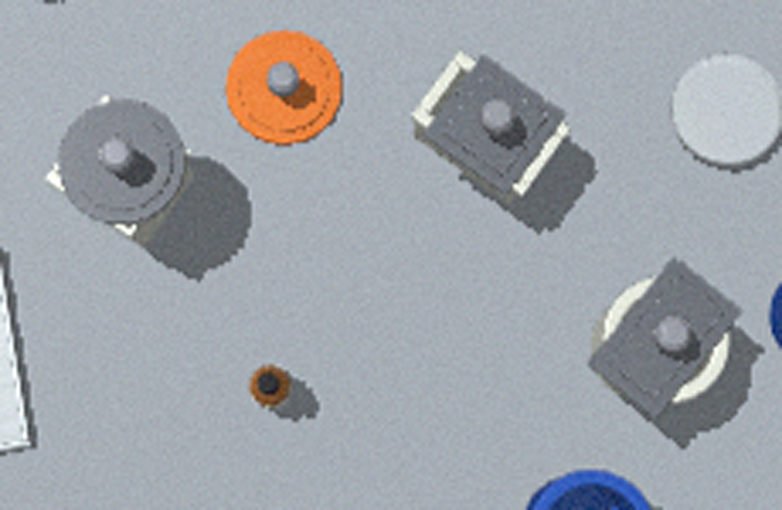

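The crop confirms it: grey round lid knob at top pixel (188,160) on the white square jar, square lid knob (301,149) on the trough, oblong lid knob (353,213) on the round jar. Next come centres and yaws.

Run:
```python
from h import *
g=cv2.imread("pics/top0.png"); b,gr,r=[g[...,i].astype(int) for i in range(3)]
W=((gr>118)&(r-b>-3)).astype(np.uint8)
L=((gr>62)&(gr<100)&(b-r<14)).astype(np.uint8)
def rect(m,box,z,name,op=0):
    u0,v0,u1,v1=box; k=np.zeros_like(m); k[v0:v1,u0:u1]=m[v0:v1,u0:u1]
    if op: 
        k=cv2.morphologyEx(k,cv2.MORPH_OPEN,np.ones((3,3),np.uint8))
        n,l,s,_=cv2.connectedComponentsWithStats(k); k=(l==1+np.argmax(s[1:,4])).astype(np.uint8)
    p=cast("top",np.argwhere(k)[:,::-1],z).astype(np.float32)*1000
    q=cv2.minAreaRect(p); c,rr=cv2.minEnclosingCircle(p)
    print(name,k.sum(),np.round(q[0]),np.round(q[1]),round(q[2],1),"circ",np.round(c),round(rr))
rect(L,(165,138,216,186),.1,"roundlid",1)
rect(L,(272,125,330,178),.08,"sqlid",1)
rect(L,(322,188,380,245),.09,"oblid",1)
rect(W,(165,138,216,190),.095,"sqjar")
rect(W,(272,125,326,178),.075,"trough")
rect(W,(322,190,375,240),.085,"rjar")
T=((gr>128)).astype(np.uint8); rect(T,(85,180,175,265),.008,"tray",1)
for n,uv,z in [("round",(188.5,159.5),.134),("sq",(301.,148.5),.114),("ob",(353,213),.124),("bottle",(234,228),.068),("petri",(369,147),.016)]:
    print(n,cast("top",uv,z).round(4))
v=np.zeros_like(g); v[...,0]=W*255; v[...,1]=L*255; v[...,2]=T*120; crop(v,85,115,385,270,2.6,"m0")
# trough corners / square jar corners by hand from crop
f=lambda p:np.array(p)/3.4+[155,115]
print("trough",cast("top",f([(462,52),(413,118),(567,127),(520,195)]),.075).round(3).tolist())
print("sqjar",cast("top",f([(104,97),(51,177),(129,234),(188,150)]),.095).round(3).tolist())
```

```text
roundlid 1016 [574. 112.] [105.  96.] 0.3 circ [570. 109.] 59
sqlid 870 [ 612. -161.] [91. 86.] 52.4 circ [ 609. -160.] 57
oblid 961 [ 451. -286.] [ 70. 110.] 48.5 circ [ 453. -286.] 60
sqjar 37 [578. 120.] [76. 77.] 56.3 circ [579. 120.] 54
trough 168 [ 617. -160.] [103.  63.] 53.9 circ [ 617. -159.] 59
rjar 164 [ 452. -288.] [91. 62.] 49.1 circ [ 451. -287.] 46
tray 3138 [436. 284.] [151. 151.] 10.6 circ [436. 285.] 102
round [[0.5796 0.116 ]]
sq [[ 0.6132 -0.1614]]
ob [[ 0.4513 -0.2858]]
bottle [[0.4167 0.0057]]
petri [[ 0.641  -0.3566]]
trough [[0.67, -0.14], [0.619, -0.102], [0.612, -0.219], [0.56, -0.183]]
sqjar [[0.629, 0.13], [0.568, 0.167], [0.525, 0.109], [0.589, 0.066]]
```

View pics/m0.png

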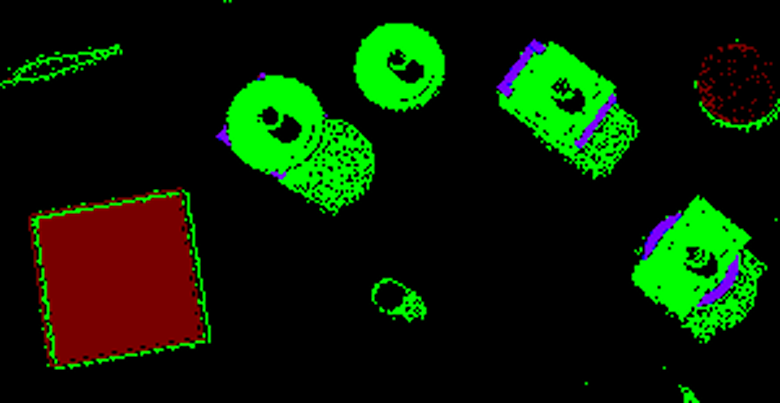

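The mask picture shows the white flanges (purple) separated cleanly, but the lids merge with speckled shadows, e.g. at (340,170) in the mask. The flange fits match the known sizes. I'll refine the lid yaws with a median filter, and cross-check the knobs by projecting them into the scene view.

Run:
```python
from h import *
g=cv2.medianBlur(cv2.resize(cv2.imread("pics/top0.png"),None,fx=4,fy=4,interpolation=cv2.INTER_CUBIC),19); b,gr,r=[g[...,i].astype(int) for i in range(3)]
L=((gr>63)&(gr<98)).astype(np.uint8); L=cv2.morphologyEx(L,cv2.MORPH_OPEN,np.ones((15,15),np.uint8))
for n,box,z in [("round",(165,138,216,186),.1),("sq",(272,125,330,178),.08),("ob",(322,188,380,245),.09)]:
    u0,v0,u1,v1=[4*x for x in box]; k=np.zeros_like(L); k[v0:v1,u0:u1]=L[v0:v1,u0:u1]
    c=max(cv2.findContours(k,0,1)[0],key=cv2.contourArea)[:,0]
    q=cv2.minAreaRect((cast("top",(c+.5)/4-.5,z)*1000).astype(np.float32)); print(n,q)
s=cv2.imread("pics/scene0.png")
for P in [(.576,.116,.123),(.613,-.161,.103),(.451,-.286,.113)]:
    u,v=proj("scene",P)[0]; print(u,v); cv2.drawMarker(s,(int(u+.5),int(v+.5)),(0,0,255),0,6)
crop(s,130,140,350,310,3.5,"s1")
print("delta",delta(.577,.116,.24), arm.get_state()['orientation'])
```

```text
round ((573.3128662109375, 106.90199279785156), (105.98571014404297, 108.16613006591797), 0.8261644840240479)
sq ((607.2461547851562, -163.03773498535156), (100.25215148925781, 89.92831420898438), 53.789241790771484)
ob ((437.5760192871094, -300.837646484375), (108.9403076171875, 109.76986694335938), 49.88728713989258)
316.1018118099694 161.9255432333964
278.8938270201798 244.87100103465147
178.63398807483406 254.05206956946915
delta [-464.9 -188.8  -21.7] [-3.14055076e+00 -8.72156757e-05  2.67975739e+00]
```

View pics/s1.png

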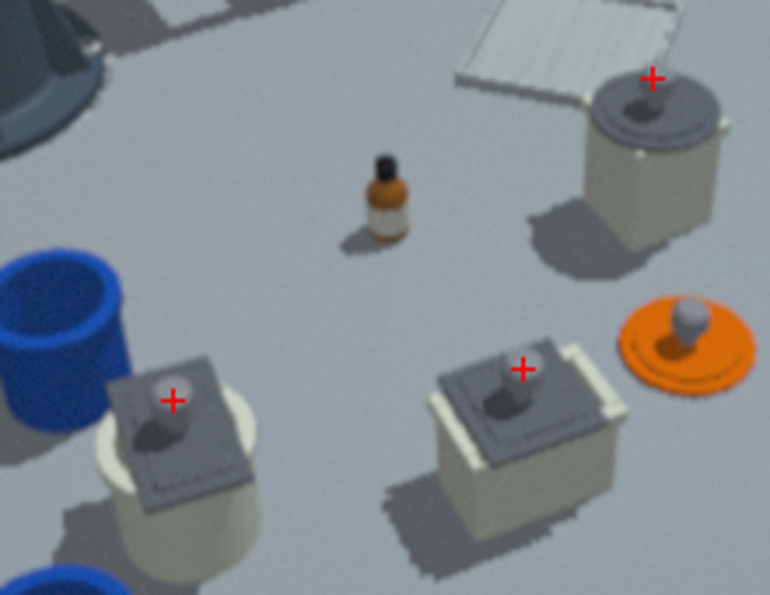

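The projected knob points sit on all three grey knobs in the scene view at crop (652,79), (523,369) and (172,400), within about 2 mm. Plan:
1. Round lid to the tray.
2. Square lid to the square jar, turned about +4°.
3. Oblong lid to the trough, turned about −86°.
4. Round lid to the round jar.

Request:
arm_command([
  {"tx":-55,"ty":-22,"tz":-5},
  {"tx":-110,"ty":-45,"tz":-10},
  {"tx":-165,"ty":-67,"tz":-15},
  {"tx":-220,"ty":-90,"tz":-20},
  {"tx":-275,"ty":-112,"tz":-22},
], gripper=0.2)

```text
invalid input at $.moves[0]: expected keys tx, ty, tz, twist
```

Request:
arm_command([
  {"tx":-50,"ty":-20},
  {"tx":-100,"ty":-40},
  {"tx":-150,"ty":-60},
  {"tx":-190,"ty":-77},
  {"tx":-190,"ty":-77},
])

```text
invalid input at $.moves[0]: expected keys tx, ty, tz, twist
```

Run:
```python
from h import *
print(delta(.577,.116,.106),arm.get_state()['position'],arm.get_state()['force'])
```

```text
[-464.9 -188.6  112.3] [0.24488172 0.49213108 0.21816127] [-0.4982159   0.50764937 -0.07175329]
```

All four keys are required.

Request:
arm_command([
  {"tx":-55,"ty":-22,"tz":-5,"twist":0},
  {"tx":-110,"ty":-45,"tz":-10,"twist":0},
  {"tx":-165,"ty":-67,"tz":-15,"twist":0},
  {"tx":-220,"ty":-90,"tz":-20,"twist":0},
  {"tx":-275,"ty":-112,"tz":-22,"twist":0},
], gripper=0.2)

```text
time_s: 0.72
position: [0.4423, 0.2679, 0.2408]
orientation: [3.141, 0.0, 2.68]
force: [0.1, 0.9, 0.1]
finger_gap: 0.605
gripper_force: 0.0
```

Request:
arm_command([
  {"tx":-50,"ty":-20,"tz":0,"twist":0},
  {"tx":-100,"ty":-40,"tz":0,"twist":0},
  {"tx":-150,"ty":-60,"tz":0,"twist":0},
  {"tx":-190,"ty":-77,"tz":0,"twist":0},
  {"tx":-190,"ty":-77,"tz":0,"twist":0},
])

```text
time_s: 1.35
position: [0.5782, 0.1138, 0.2399]
orientation: [-3.141, -0.001, 2.677]
force: [-0.4, 0.7, -0.3]
finger_gap: 0.596
gripper_force: 0.0
```

Run:
```python
from h import *
print(delta(.577,.116,.106),arm.get_state()['position'],arm.get_state()['force'])
```

```text
[  2.    1.5 133.9] [0.57819514 0.11384547 0.23986295] [-0.36379042  0.72438259 -0.30888017]
```

Request:
arm_command([
  {"tx":2,"ty":1.5,"tz":40,"twist":0},
  {"tx":2,"ty":1.5,"tz":80,"twist":0},
  {"tx":2,"ty":1.5,"tz":110,"twist":0},
  {"tx":2,"ty":1.5,"tz":134,"twist":0},
  {"tx":2,"ty":1.5,"tz":134,"twist":0},
])

```text
time_s: 1.98
position: [0.5745, 0.1188, 0.1052]
orientation: [-3.14, -0.003, 2.68]
force: [-0.5, -0.1, 0.8]
finger_gap: 0.599
gripper_force: 0.0
```

Request:
arm_command([
  {"tx":0,"ty":0,"tz":0,"twist":0},
  {"tx":0,"ty":0,"tz":0,"twist":0},
  {"tx":0,"ty":0,"tz":0,"twist":0},
  {"tx":0,"ty":0,"tz":0,"twist":0},
  {"tx":0,"ty":0,"tz":0,"twist":0},
], gripper=-1, grip_force=20)

```text
time_s: 2.6
position: [0.5763, 0.1183, 0.1072]
orientation: [3.141, 0.001, 2.68]
force: [-0.5, 1.6, 4.7]
finger_gap: 0.273
gripper_force: 20.0
```

Request:
arm_command([
  {"tx":0,"ty":0,"tz":-5,"twist":0},
  {"tx":0,"ty":0,"tz":-15,"twist":0},
  {"tx":0,"ty":0,"tz":-30,"twist":0},
  {"tx":0,"ty":0,"tz":-60,"twist":0},
  {"tx":0,"ty":0,"tz":-60,"twist":0},
])

```text
time_s: 3.22
position: [0.5772, 0.1184, 0.1692]
orientation: [3.139, 0.004, 2.68]
force: [-0.5, 0.0, -2.6]
finger_gap: 0.273
gripper_force: 20.0
```

Run:
```python
from h import *
g=grab("scene","s2"); crop(g,230,60,390,220,3.5,"s2c"); print(delta(.436,.284,.166),arm.get_state()['position'])
```

```text
[199.5  85.8   1.3] [0.57638047 0.11827794 0.16754968]
```

View pics/s2c.png

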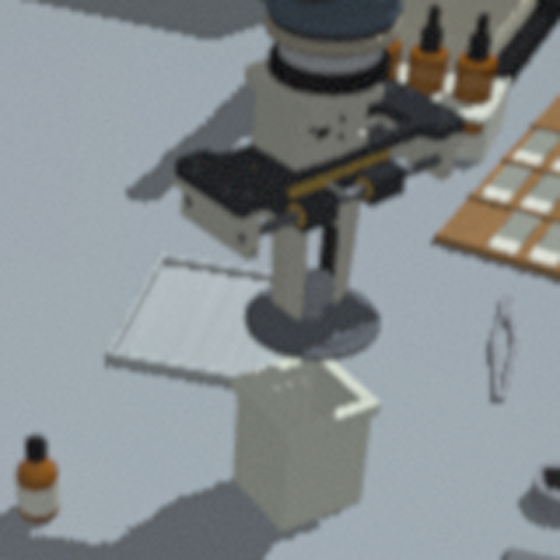

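The round lid hangs level from the knob at crop (310,310), and the square jar is left standing in place. Now to the tray.

Request:
arm_command([
  {"tx":40,"ty":17,"tz":0,"twist":0},
  {"tx":95,"ty":40,"tz":0,"twist":0},
  {"tx":150,"ty":65,"tz":0,"twist":0},
  {"tx":200,"ty":86,"tz":0,"twist":0},
  {"tx":200,"ty":86,"tz":20,"twist":0},
])

```text
time_s: 3.9
position: [0.4333, 0.2867, 0.1465]
orientation: [3.141, 0.0, 2.684]
force: [0.7, 0.1, -2.0]
finger_gap: 0.276
gripper_force: 20.0
```

Request:
arm_command([
  {"tx":0,"ty":0,"tz":40,"twist":0},
  {"tx":0,"ty":0,"tz":80,"twist":0},
  {"tx":0,"ty":0,"tz":110,"twist":0},
  {"tx":0,"ty":0,"tz":122,"twist":0},
  {"tx":0,"ty":0,"tz":122,"twist":0},
])

```text
time_s: 4.53
position: [0.4349, 0.2841, 0.0242]
orientation: [-3.14, -0.001, 2.68]
force: [-0.1, -0.3, -0.5]
finger_gap: 0.277
gripper_force: 20.0
```

Run:
```python
from h import *
s=arm.get_state();print(delta(.436,.284,.016),s['position'],s['force'])
```

```text
[-1.1  0.4  8.2] [0.4348847  0.28412372 0.0241561 ] [-0.09108689 -0.31313002 -0.53400233]
```

Request:
arm_command([
  {"tx":0,"ty":0,"tz":4,"twist":0},
  {"tx":0,"ty":0,"tz":7,"twist":0},
  {"tx":0,"ty":0,"tz":8.5,"twist":0},
  {"tx":0,"ty":0,"tz":8.5,"twist":0},
])

```text
time_s: 5.03
position: [0.4353, 0.2844, 0.0163]
orientation: [3.141, 0.0, 2.68]
force: [0.5, 1.0, -1.4]
finger_gap: 0.275
gripper_force: 20.0
```

Request:
arm_command([
  {"tx":0,"ty":0,"tz":1,"twist":0},
  {"tx":0,"ty":0,"tz":2,"twist":0},
  {"tx":0,"ty":0,"tz":2,"twist":0},
])

```text
time_s: 5.4
position: [0.4355, 0.2844, 0.0159]
orientation: [3.141, 0.0, 2.68]
force: [-7.9, -5.0, 24.3]
finger_gap: 0.276
gripper_force: 20.0
```

Contact. Release and lift.

Request:
arm_command([
  {"tx":0,"ty":0,"tz":-1.5,"twist":0},
  {"tx":0,"ty":0,"tz":-1.5,"twist":0},
  {"tx":0,"ty":0,"tz":-1.5,"twist":0},
  {"tx":0,"ty":0,"tz":-1.5,"twist":0},
], gripper=0.2)

```text
time_s: 5.9
position: [0.4352, 0.2843, 0.0155]
orientation: [-3.141, -0.0, 2.68]
force: [0.2, 0.1, -0.7]
finger_gap: 0.593
gripper_force: 0.0
```

Request:
arm_command([
  {"tx":0,"ty":0,"tz":-20,"twist":0},
  {"tx":0,"ty":0,"tz":-60,"twist":0},
  {"tx":0,"ty":0,"tz":-110,"twist":0},
  {"tx":0,"ty":0,"tz":-160,"twist":0},
  {"tx":0,"ty":0,"tz":-200,"twist":0},
])

```text
time_s: 6.52
position: [0.4353, 0.2844, 0.2177]
orientation: [3.141, 0.001, 2.68]
force: [0.2, 0.1, 0.0]
finger_gap: 0.598
gripper_force: 0.0
```

Run:
```python
from h import *
s=arm.get_state();print(delta(.613,-.161,.200),s['position'],s['force'],s['joints'])
```

```text
[-357.5 -319.6   17.6] [0.43530662 0.28439915 0.21765168] [0.22728855 0.09369374 0.02584499] [ 4.89160138e-01  2.96788328e-01  1.73042391e+00  1.25413935e-05
  1.11318082e+00 -6.19868640e-01]
```

Request:
arm_command([
  {"tx":-40,"ty":-36,"tz":0,"twist":0},
  {"tx":-85,"ty":-76,"tz":0,"twist":0},
  {"tx":-130,"ty":-116,"tz":0,"twist":0},
  {"tx":-175,"ty":-156,"tz":0,"twist":0},
  {"tx":-220,"ty":-196,"tz":0,"twist":0},
])

```text
time_s: 7.15
position: [0.5453, 0.0089, 0.2156]
orientation: [3.141, 0.0, 2.68]
force: [1.1, 1.6, -0.0]
finger_gap: 0.598
gripper_force: 0.0
```

Request:
arm_command([
  {"tx":-45,"ty":-40,"tz":0,"twist":0},
  {"tx":-90,"ty":-80,"tz":5,"twist":0},
  {"tx":-125,"ty":-113,"tz":10,"twist":0},
  {"tx":-137,"ty":-123,"tz":15,"twist":0},
  {"tx":-137,"ty":-123,"tz":17,"twist":0},
])

```text
time_s: 7.78
position: [0.6125, -0.1603, 0.1979]
orientation: [3.142, -0.001, 2.679]
force: [0.3, 0.2, -0.5]
finger_gap: 0.6
gripper_force: 0.0
```

Run:
```python
from h import *
s=arm.get_state();print(delta(.613,-.161,.087),s['position'],s['force'])
```

```text
[ -0.9  -0.4 110.9] [ 0.61248208 -0.16031343  0.19787867] [ 0.29472991  0.20583978 -0.53367888]
```

Request:
arm_command([
  {"tx":-1,"ty":0,"tz":40,"twist":0},
  {"tx":-1,"ty":0,"tz":80,"twist":0},
  {"tx":-1,"ty":0,"tz":103,"twist":0},
  {"tx":-1,"ty":0,"tz":111,"twist":0},
  {"tx":-1,"ty":0,"tz":111,"twist":0},
])

```text
time_s: 8.4
position: [0.6137, -0.1599, 0.0881]
orientation: [3.142, 0.0, 2.681]
force: [-0.1, -0.4, -0.0]
finger_gap: 0.598
gripper_force: 0.0
```

Request:
arm_command([
  {"tx":0,"ty":0,"tz":0,"twist":0},
  {"tx":0,"ty":0,"tz":0,"twist":0},
  {"tx":0,"ty":0,"tz":0,"twist":0},
  {"tx":0,"ty":0,"tz":0,"twist":0},
  {"tx":0,"ty":0,"tz":0,"twist":0},
], gripper=-1)

```text
time_s: 9.02
position: [0.6137, -0.1608, 0.088]
orientation: [3.142, 0.0, 2.68]
force: [-0.9, 1.1, 3.9]
finger_gap: 0.27
gripper_force: 20.0
```

Request:
arm_command([
  {"tx":0,"ty":0,"tz":-5,"twist":0},
  {"tx":0,"ty":0,"tz":-20,"twist":0},
  {"tx":0,"ty":0,"tz":-50,"twist":0},
  {"tx":0,"ty":0,"tz":-90,"twist":0},
  {"tx":0,"ty":0,"tz":-90,"twist":0},
])

```text
time_s: 9.65
position: [0.6151, -0.1613, 0.1816]
orientation: [3.141, 0.006, 2.68]
force: [0.6, 0.3, -1.6]
finger_gap: 0.272
gripper_force: 20.0
```

Run:
```python
from h import *
s=arm.get_state();print(delta(.578,.120,.180),s['position'],s['force'])
g=cv2.imread("pics/top0.png"); a=grab("top","t3"); a=np.clip(a*1.5,0,255).astype(np.uint8); crop(a,150,100,390,260,3.3,"t3c")
gg=a.astype(int);W=((gg[...,1]>177)&(gg[...,2]-gg[...,0]>-4)).astype(np.uint8)
k=np.zeros_like(W);k[140:200,160:220]=W[140:200,160:220]
print(cv2.minAreaRect((cast("top",np.argwhere(k)[:,::-1],.095)*1000).astype(np.float32)))
```

```text
[158.6 235.3   0.8] [ 0.61512463 -0.16125891  0.1816075 ] [ 0.59321513  0.2576558  -1.64225829]
((577.8585205078125, 119.694091796875), (77.94579315185547, 78.74315643310547), 56.2172966003418)
```

View pics/t3c.png

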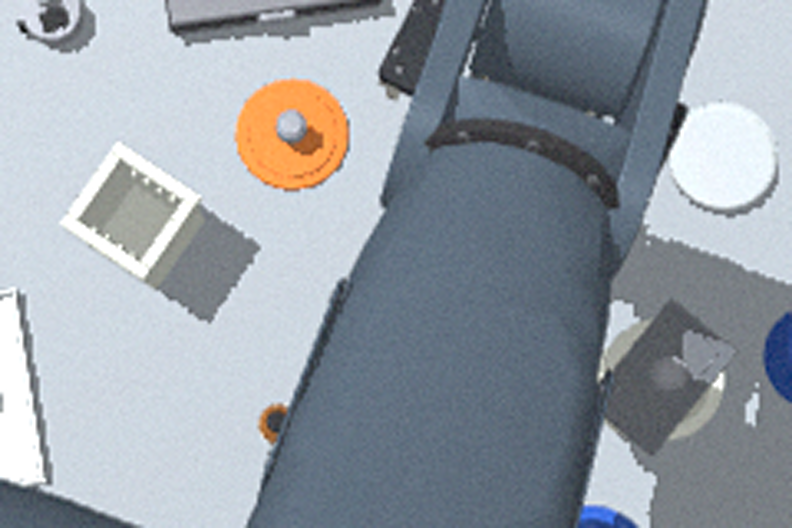

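The square jar is now open at crop (132,212), with a centre fit of (0.578, 0.120) and yaw 56.2°. The square lid is held under the arm. Move over the jar with a twist of −0.07.

Request:
arm_command([
  {"tx":30,"ty":45,"tz":0,"twist":-0.02},
  {"tx":60,"ty":90,"tz":0,"twist":-0.07},
  {"tx":92,"ty":136,"tz":0,"twist":-0.07},
  {"tx":125,"ty":185,"tz":0,"twist":-0.07},
  {"tx":150,"ty":223,"tz":0,"twist":-0.07},
])

```text
time_s: 10.32
position: [0.5774, 0.1078, 0.1765]
orientation: [-3.141, -0.002, 2.751]
force: [0.2, -0.1, -2.5]
finger_gap: 0.273
gripper_force: 20.0
```

Request:
arm_command([
  {"tx":8,"ty":12,"tz":10,"twist":0},
  {"tx":8,"ty":12,"tz":35,"twist":0},
  {"tx":8,"ty":12,"tz":55,"twist":0},
  {"tx":8,"ty":12,"tz":60,"twist":0},
  {"tx":8,"ty":12,"tz":60,"twist":0},
])

```text
time_s: 10.95
position: [0.5758, 0.1193, 0.1173]
orientation: [-3.141, -0.001, 2.749]
force: [0.2, 0.4, -1.1]
finger_gap: 0.27
gripper_force: 20.0
```

Run:
```python
from h import *
s=arm.get_state();print(delta(.578,.120,.108),s['position'],s['force'],s['orientation'])
a=grab("scene","s4"); crop(a,240,90,380,230,4,"s4c")
```

```text
[-1.8  1.5  9.3] [0.5757753  0.11934518 0.1172979 ] [ 0.18269782  0.37313961 -1.12411099] [-3.14107958e+00 -7.31282531e-04  2.74928927e+00]
```

View pics/s4c.png

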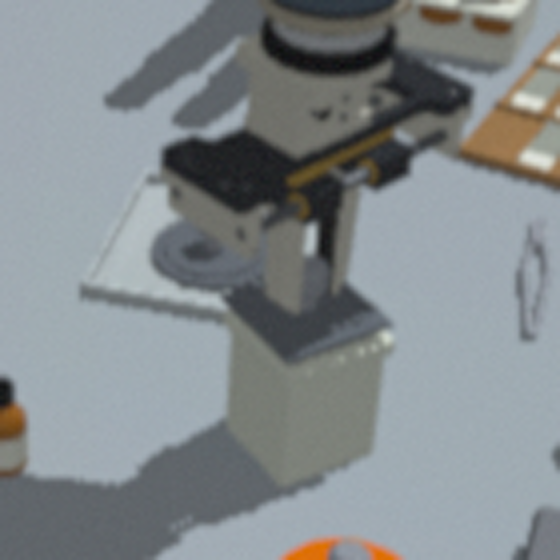

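The square lid hovers about 1 cm above the square jar at crop (310,320), in line with it. The round lid lies in the tray at (205,255). Lower it now.

Request:
arm_command([
  {"tx":-2,"ty":1.5,"tz":4,"twist":0},
  {"tx":-2,"ty":1.5,"tz":7,"twist":0},
  {"tx":-2,"ty":1.5,"tz":9,"twist":0},
  {"tx":-2,"ty":1.5,"tz":9.5,"twist":0},
  {"tx":-2,"ty":1.5,"tz":9.5,"twist":0},
])

```text
time_s: 11.62
position: [0.5783, 0.1205, 0.1082]
orientation: [3.142, 0.0, 2.75]
force: [0.1, 0.1, -1.6]
finger_gap: 0.273
gripper_force: 20.0
```

Request:
arm_command([
  {"tx":0,"ty":0,"tz":0.7,"twist":0},
  {"tx":0,"ty":0,"tz":1.3,"twist":0},
  {"tx":0,"ty":0,"tz":1.3,"twist":0},
])

```text
time_s: 12.0
position: [0.5785, 0.1205, 0.1079]
orientation: [3.141, 0.001, 2.75]
force: [-4.1, -0.3, 9.3]
finger_gap: 0.273
gripper_force: 20.0
```

Request:
arm_command([
  {"tx":0,"ty":0,"tz":-1,"twist":0},
  {"tx":0,"ty":0,"tz":-1,"twist":0},
  {"tx":0,"ty":0,"tz":-1,"twist":0},
  {"tx":0,"ty":0,"tz":-1,"twist":0},
], gripper=0.2)

```text
time_s: 12.5
position: [0.5783, 0.1205, 0.1077]
orientation: [-3.142, -0.0, 2.75]
force: [-0.4, -0.7, -0.1]
finger_gap: 0.591
gripper_force: 0.0
```

Request:
arm_command([
  {"tx":0,"ty":0,"tz":-15,"twist":0},
  {"tx":0,"ty":0,"tz":-40,"twist":0},
  {"tx":0,"ty":0,"tz":-70,"twist":0},
  {"tx":0,"ty":0,"tz":-100,"twist":0},
  {"tx":0,"ty":0,"tz":-100,"twist":0},
])

```text
time_s: 13.12
position: [0.5794, 0.1207, 0.2109]
orientation: [3.139, 0.004, 2.75]
force: [-0.3, -0.5, 0.2]
finger_gap: 0.601
gripper_force: 0.0
```

Run:
```python
from h import *
s=arm.get_state();print(delta(.451,-.286,.200),s['position'],s['force'],s['joints'])
```

```text
[ -36.5 -424.9   10. ] [0.57942606 0.12065731 0.21086449] [-0.29484037 -0.4974004   0.1646015 ] [ 1.26651340e-01  4.31782894e-01  1.55166274e+00  7.27401608e-06
  1.15322678e+00 -1.05243191e+00]
```

Request:
arm_command([
  {"tx":-4,"ty":-48,"tz":0,"twist":0},
  {"tx":-9,"ty":-105,"tz":0,"twist":0},
  {"tx":-14,"ty":-162,"tz":0,"twist":0},
  {"tx":-19,"ty":-219,"tz":0,"twist":0},
  {"tx":-24,"ty":-276,"tz":0,"twist":0},
])

```text
time_s: 13.75
position: [0.494, -0.1452, 0.2074]
orientation: [-3.142, -0.001, 2.75]
force: [0.7, -0.6, 0.2]
finger_gap: 0.599
gripper_force: 0.0
```

Request:
arm_command([
  {"tx":-4,"ty":-50,"tz":0,"twist":0},
  {"tx":-8,"ty":-100,"tz":0,"twist":0},
  {"tx":-12,"ty":-140,"tz":5,"twist":0},
  {"tx":-12,"ty":-149,"tz":10,"twist":0},
  {"tx":-12,"ty":-149,"tz":10,"twist":0},
])

```text
time_s: 14.38
position: [0.4489, -0.2856, 0.197]
orientation: [3.141, -0.002, 2.749]
force: [-0.1, 1.0, 0.8]
finger_gap: 0.598
gripper_force: 0.0
```

Run:
```python
from h import *
s=arm.get_state();print(delta(.451,-.286,.097),s['position'],s['force'])
a=grab("top","t5"); gg=a.astype(int);W=((gg[...,1]>118)&(gg[...,2]-gg[...,0]>-3)).astype(np.uint8)
k=np.zeros_like(W);k[115:185,265:335]=W[115:185,265:335]
print(k.sum(),cv2.minAreaRect((cast("top",np.argwhere(k)[:,::-1],.075)*1000).astype(np.float32)))
```

```text
[ -2.3   0.4 100. ] [ 0.44887437 -0.28562694  0.19704509] [-0.06731914  1.0112992   0.76138574]
612 ((617.01171875, -159.875244140625), (103.27851104736328, 63.971866607666016), 54.0963134765625)
```

Trough fit: (0.617, −0.160), long side at 54.1°. Grasp the oblong lid.

Request:
arm_command([
  {"tx":-2,"ty":0.5,"tz":40,"twist":0},
  {"tx":-2,"ty":0.5,"tz":75,"twist":0},
  {"tx":-2,"ty":0.5,"tz":93,"twist":0},
  {"tx":-2,"ty":0.5,"tz":100,"twist":0},
  {"tx":-2,"ty":0.5,"tz":100,"twist":0},
])

```text
time_s: 15.05
position: [0.4517, -0.2858, 0.0981]
orientation: [3.142, 0.0, 2.751]
force: [0.2, -0.0, -0.6]
finger_gap: 0.602
gripper_force: 0.0
```

Request:
arm_command([
  {"tx":0,"ty":0,"tz":0,"twist":0},
  {"tx":0,"ty":0,"tz":0,"twist":0},
  {"tx":0,"ty":0,"tz":0,"twist":0},
  {"tx":0,"ty":0,"tz":0,"twist":0},
  {"tx":0,"ty":0,"tz":0,"twist":0},
], gripper=-1)

```text
time_s: 15.68
position: [0.4515, -0.2864, 0.0981]
orientation: [3.142, 0.0, 2.75]
force: [-0.4, 2.7, 4.8]
finger_gap: 0.271
gripper_force: 20.0
```

Request:
arm_command([
  {"tx":0,"ty":0,"tz":-5,"twist":0},
  {"tx":0,"ty":0,"tz":-20,"twist":0},
  {"tx":0,"ty":0,"tz":-50,"twist":0},
  {"tx":0,"ty":0,"tz":-80,"twist":0},
  {"tx":0,"ty":0,"tz":-80,"twist":0},
])

```text
time_s: 16.3
position: [0.4522, -0.2871, 0.1803]
orientation: [-3.14, 0.004, 2.75]
force: [-0.5, 0.2, -1.7]
finger_gap: 0.276
gripper_force: 20.0
```

Request:
arm_command([
  {"tx":0,"ty":0,"tz":0,"twist":0.15},
  {"tx":0,"ty":0,"tz":0,"twist":0.33},
  {"tx":0,"ty":0,"tz":0,"twist":0.5},
  {"tx":0,"ty":0,"tz":0,"twist":0.67},
  {"tx":0,"ty":0,"tz":0,"twist":0.84},
])

```text
time_s: 16.92
position: [0.4508, -0.2861, 0.1767]
orientation: [-3.141, -0.001, 1.904]
force: [0.1, 0.3, -0.5]
finger_gap: 0.274
gripper_force: 20.0
```

Request:
arm_command([
  {"tx":0,"ty":0,"tz":0,"twist":0.17},
  {"tx":0,"ty":0,"tz":0,"twist":0.34},
  {"tx":0,"ty":0,"tz":0,"twist":0.5},
  {"tx":0,"ty":0,"tz":0,"twist":0.65},
  {"tx":0,"ty":0,"tz":0,"twist":0.65},
])

```text
time_s: 17.55
position: [0.4509, -0.2861, 0.177]
orientation: [-3.14, -0.0, 1.261]
force: [0.1, 0.0, -2.7]
finger_gap: 0.277
gripper_force: 20.0
```

Run:
```python
from h import *
s=arm.get_state();print(delta(.617,-.160,.170),s['position'],s['force'],s['orientation'])
a=grab("scene","s6"); p=proj("scene",s['position'])[0].astype(int);crop(a,max(p[0]-80,0),p[1]-80,p[0]+80,p[1]+80,3.5,"s6c");print(p)
```

```text
[170.8 119.7   6.9] [ 0.45093388 -0.28612627  0.17696008] [ 0.06602842  0.01721244 -2.71628638] [-3.14030981e+00 -3.71313364e-04  1.26080142e+00]
[174 231]
```

View pics/s6c.png

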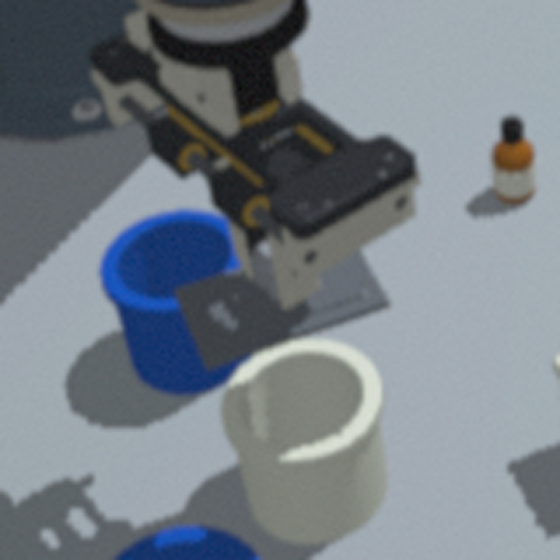

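The oblong lid is held level, with its long edge at crop (205,370)–(388,303), above the now open round jar at (305,400). Move over the trough, and check the lid's yaw from that edge.

Request:
arm_command([
  {"tx":35,"ty":24,"tz":0,"twist":0},
  {"tx":80,"ty":56,"tz":0,"twist":0},
  {"tx":125,"ty":88,"tz":0,"twist":0},
  {"tx":160,"ty":112,"tz":0,"twist":0},
  {"tx":171,"ty":120,"tz":0,"twist":0},
])

```text
time_s: 18.23
position: [0.619, -0.1586, 0.177]
orientation: [-3.141, -0.0, 1.265]
force: [-0.6, -0.1, -1.8]
finger_gap: 0.275
gripper_force: 20.0
```

Request:
arm_command([
  {"tx":0,"ty":0,"tz":25,"twist":0},
  {"tx":0,"ty":0,"tz":50,"twist":0},
  {"tx":0,"ty":0,"tz":70,"twist":0},
  {"tx":0,"ty":0,"tz":78,"twist":0},
  {"tx":0,"ty":0,"tz":78,"twist":0},
])

```text
time_s: 18.85
position: [0.6178, -0.1605, 0.0997]
orientation: [-3.141, 0.0, 1.26]
force: [-0.5, -0.2, -1.4]
finger_gap: 0.274
gripper_force: 20.0
```

Run:
```python
from h import *
f=lambda p:np.array(p)/3.5+[94,151]
q=cast("scene",f([(205,368),(388,303)]),.165); d=q[1]-q[0]; print(q,np.linalg.norm(d),np.degrees(np.arctan2(d[1],d[0])))
s=arm.get_state();print(delta(.617,-.160,.088),s['position'],s['force'],s['orientation'])
a=grab("scene","s7"); p=proj("scene",s['position'])[0].astype(int);crop(a,p[0]-60,p[1]-60,p[0]+60,p[1]+60,5,"s7c")
```

```text
[[ 0.44589459 -0.34816732]
 [ 0.50465455 -0.26312459]] 0.10336826124018306 55.35760841602912
[ 0.2 -0.9 11.7] [ 0.61779878 -0.16048561  0.0997254 ] [-0.4817709  -0.24153037 -1.36956318] [-3.14124258e+00  1.43804719e-05  1.26000418e+00]
```

View pics/s7c.png

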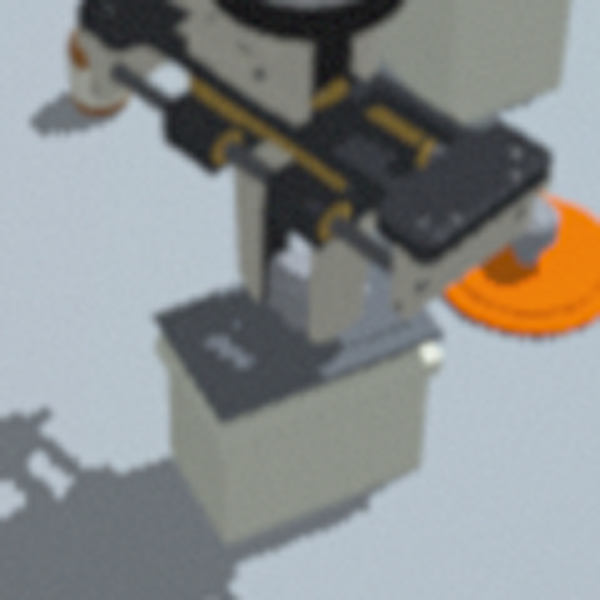

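The oblong lid covers the trough with its edges parallel, corners at crop (160,318), (225,420) and (440,335). The measured long edge is 55.4° against 54.1°. Lower it.

Request:
arm_command([
  {"tx":0,"ty":-0.5,"tz":5,"twist":0},
  {"tx":0,"ty":-0.5,"tz":9,"twist":0},
  {"tx":0,"ty":-0.5,"tz":11.5,"twist":0},
  {"tx":0,"ty":-0.5,"tz":12.5,"twist":0},
  {"tx":0,"ty":-0.5,"tz":12.5,"twist":0},
])

```text
time_s: 19.52
position: [0.6175, -0.1601, 0.0882]
orientation: [3.141, 0.0, 1.26]
force: [-3.4, 0.4, 5.6]
finger_gap: 0.277
gripper_force: 20.0
```

Request:
arm_command([
  {"tx":0,"ty":0,"tz":-0.5,"twist":0},
  {"tx":0,"ty":0,"tz":-0.5,"twist":0},
  {"tx":0,"ty":0,"tz":-0.5,"twist":0},
  {"tx":0,"ty":0,"tz":-0.5,"twist":0},
], gripper=0.2)

```text
time_s: 20.02
position: [0.6174, -0.1601, 0.0878]
orientation: [-3.142, -0.0, 1.26]
force: [-0.3, 0.1, 0.8]
finger_gap: 0.594
gripper_force: 0.0
```

Request:
arm_command([
  {"tx":0,"ty":0,"tz":-15,"twist":0},
  {"tx":0,"ty":0,"tz":-40,"twist":0},
  {"tx":0,"ty":0,"tz":-80,"twist":0},
  {"tx":0,"ty":0,"tz":-120,"twist":0},
  {"tx":0,"ty":0,"tz":-120,"twist":0},
])

```text
time_s: 20.65
position: [0.6189, -0.1606, 0.2122]
orientation: [3.135, 0.0, 1.26]
force: [-0.7, 0.6, 0.2]
finger_gap: 0.605
gripper_force: 0.0
```

Run:
```python
from h import *
s=arm.get_state();print(delta(.4353,.2844,.200),s['position'],s['force'],s['joints'])
```

```text
[ 367.5 -311.    10.1] [ 0.61889242 -0.16057355  0.21224379] [-0.69552724  0.5842955   0.21867511] [-3.26658662e-01  5.16372772e-01  1.41531554e+00  3.05936925e-05
  1.20316847e+00 -1.57016290e-02]
```

Request:
arm_command([
  {"tx":40,"ty":-34,"tz":0,"twist":0},
  {"tx":85,"ty":-72,"tz":0,"twist":0},
  {"tx":130,"ty":-110,"tz":0,"twist":0},
  {"tx":175,"ty":-148,"tz":0,"twist":0},
  {"tx":220,"ty":-186,"tz":0,"twist":0},
])

```text
time_s: 21.28
position: [0.5064, 0.1078, 0.2076]
orientation: [-3.141, 0.0, 1.26]
force: [-0.1, 0.0, -0.0]
finger_gap: 0.604
gripper_force: 0.0
```

Request:
arm_command([
  {"tx":45,"ty":-38,"tz":0,"twist":0},
  {"tx":90,"ty":-76,"tz":0,"twist":0},
  {"tx":130,"ty":-110,"tz":0,"twist":0},
  {"tx":147,"ty":-125,"tz":5,"twist":0},
  {"tx":147,"ty":-125,"tz":10,"twist":0},
])

```text
time_s: 21.9
position: [0.4328, 0.2853, 0.1973]
orientation: [-3.141, 0.0, 1.262]
force: [0.4, -0.2, -0.2]
finger_gap: 0.597
gripper_force: 0.0
```

Run:
```python
from h import *
s=arm.get_state();print(delta(.4353,.2844,.017),s['position'],s['force'])
a=grab("top","t8"); gg=a.astype(int);W=((gg[...,1]>112)&(gg[...,2]-gg[...,0]>-3)).astype(np.uint8)
k=np.zeros_like(W);k[180:250,315:383]=W[180:250,315:383]
print(k.sum(),cv2.minEnclosingCircle((cast("top",np.argwhere(k)[:,::-1],.085)*1000).astype(np.float32)))
a=np.clip(a*1.4,0,255).astype(np.uint8); crop(a,90,100,390,280,2.6,"t8c")
```

```text
[ -0.    2.8 180.3] [0.43278495 0.28531396 0.19732053] [ 0.38840811 -0.18759351 -0.21242423]
679 ((451.158447265625, -283.646728515625), 50.05430221557617)
```

View pics/t8c.png

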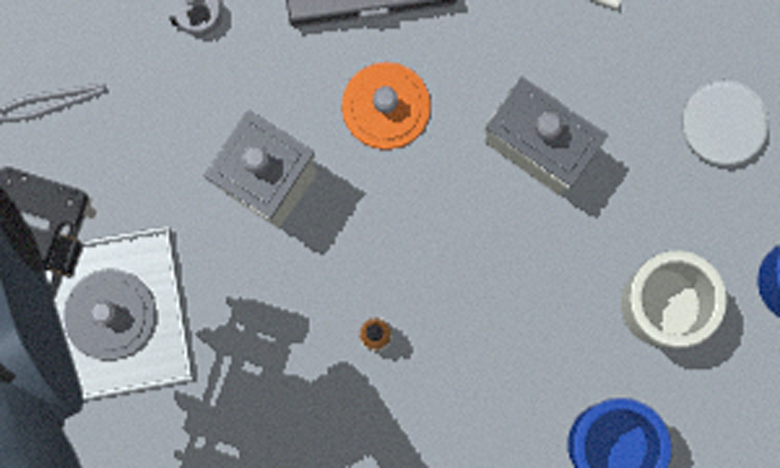

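Square lid at crop (260,165) and oblong lid at (548,133) cover their jars neatly. The round lid is in the tray at (110,313). The open round jar's flange is centred near (677,298). Pick up the round lid.

Request:
arm_command([
  {"tx":0,"ty":2,"tz":50,"twist":0},
  {"tx":0,"ty":2,"tz":100,"twist":0},
  {"tx":0,"ty":2,"tz":145,"twist":0},
  {"tx":0,"ty":2,"tz":172,"twist":0},
  {"tx":0,"ty":2,"tz":180,"twist":0},
])

```text
time_s: 22.58
position: [0.4352, 0.2824, 0.0164]
orientation: [-3.14, 0.002, 1.258]
force: [-0.6, 0.5, 1.3]
finger_gap: 0.602
gripper_force: 0.0
```

Request:
arm_command([
  {"tx":0,"ty":0,"tz":0,"twist":0},
  {"tx":0,"ty":0,"tz":0,"twist":0},
  {"tx":0,"ty":0,"tz":0,"twist":0},
  {"tx":0,"ty":0,"tz":0,"twist":0},
  {"tx":0,"ty":0,"tz":0,"twist":0},
], gripper=-1)

```text
time_s: 23.2
position: [0.4364, 0.2841, 0.0188]
orientation: [3.14, -0.001, 1.26]
force: [1.3, -1.1, 6.8]
finger_gap: 0.278
gripper_force: 20.0
```

Request:
arm_command([
  {"tx":0,"ty":0,"tz":-5,"twist":0},
  {"tx":0,"ty":0,"tz":-30,"twist":0},
  {"tx":0,"ty":0,"tz":-80,"twist":0},
  {"tx":0,"ty":0,"tz":-135,"twist":0},
  {"tx":0,"ty":0,"tz":-190,"twist":0},
])

```text
time_s: 23.82
position: [0.4349, 0.2836, 0.2097]
orientation: [-3.141, 0.0, 1.26]
force: [1.0, -0.6, -0.7]
finger_gap: 0.276
gripper_force: 20.0
```

Run:
```python
from h import *
a=cv2.imread("pics/t8.png").astype(int);W=((a[...,1]>130)&(a[...,2]-a[...,0]>-3)).astype(np.uint8)
k=np.zeros_like(W);k[180:250,315:383]=W[180:250,315:383]
P=(cast("top",np.argwhere(k)[:,::-1],.085)*1000).astype(np.float32)
print(cv2.minEnclosingCircle(P),cv2.minAreaRect(P),cast("top",(677/2.6+90,298/2.6+100),.085))
s=arm.get_state();print(delta(.451,-.286,.200),s['position'],s['force'],s['orientation'],s['finger_gap'])
```

```text
((451.83270263671875, -287.4627990722656), 46.40034103393555) ((451.82196044921875, -287.20648193359375), (89.85587310791016, 90.44902038574219), 44.37220764160156) [[ 0.45068409 -0.28753754]]
[-537.4  189.6    9.8] [0.43491744 0.28363424 0.20972629] [ 0.98734209 -0.55347397 -0.71776495] [-3.14108043e+00  3.37946090e-04  1.25988202e+00] 0.2760106037887372
```

Request:
arm_command([
  {"tx":-45,"ty":16,"tz":0,"twist":0},
  {"tx":-100,"ty":35,"tz":0,"twist":0},
  {"tx":-157,"ty":55,"tz":0,"twist":0},
  {"tx":-214,"ty":75,"tz":0,"twist":0},
  {"tx":-270,"ty":95,"tz":0,"twist":0},
])

```text
time_s: 24.45
position: [0.4428, -0.004, 0.2081]
orientation: [3.142, -0.0, 1.26]
force: [0.2, 0.7, -1.7]
finger_gap: 0.274
gripper_force: 20.0
```

Request:
arm_command([
  {"tx":-55,"ty":19,"tz":0,"twist":0},
  {"tx":-110,"ty":39,"tz":0,"twist":0},
  {"tx":-165,"ty":58,"tz":0,"twist":0},
  {"tx":-215,"ty":76,"tz":0,"twist":0},
  {"tx":-255,"ty":90,"tz":5,"twist":0},
])

```text
time_s: 25.08
position: [0.4507, -0.2745, 0.2031]
orientation: [3.141, 0.0, 1.259]
force: [-0.0, 0.4, -1.0]
finger_gap: 0.278
gripper_force: 20.0
```

Request:
arm_command([
  {"tx":-13,"ty":5,"tz":20,"twist":0},
  {"tx":-13,"ty":5,"tz":50,"twist":0},
  {"tx":-13,"ty":5,"tz":80,"twist":0},
  {"tx":-13,"ty":5,"tz":92,"twist":0},
  {"tx":-13,"ty":5,"tz":92,"twist":0},
])

```text
time_s: 25.7
position: [0.4517, -0.2863, 0.1108]
orientation: [-3.141, -0.0, 1.26]
force: [0.9, 0.0, -0.4]
finger_gap: 0.276
gripper_force: 20.0
```

Run:
```python
from h import *
s=arm.get_state();print(delta(.4515,-.287,.098),s['position'],s['force'],s['orientation'])
```

```text
[-0.7  0.1 12.8] [ 0.45166805 -0.28628671  0.11076894] [ 0.85252889  0.00198423 -0.39987164] [-3.14063645e+00 -3.48834628e-04  1.25994575e+00]
```

Request:
arm_command([
  {"tx":-0.5,"ty":0,"tz":5,"twist":0},
  {"tx":-0.5,"ty":0,"tz":9,"twist":0},
  {"tx":-0.5,"ty":0,"tz":11,"twist":0},
  {"tx":-0.5,"ty":0,"tz":12,"twist":0},
  {"tx":-0.5,"ty":0,"tz":12,"twist":0},
])

```text
time_s: 26.32
position: [0.4517, -0.2871, 0.0998]
orientation: [3.141, 0.0, 1.26]
force: [-4.3, 1.4, 9.1]
finger_gap: 0.275
gripper_force: 20.0
```

Contact. Release, lift and back off so the cameras have a clear view.

Request:
arm_command([
  {"tx":0,"ty":0,"tz":-0.5,"twist":0},
  {"tx":0,"ty":0,"tz":-0.5,"twist":0},
  {"tx":0,"ty":0,"tz":-0.5,"twist":0},
  {"tx":0,"ty":0,"tz":-0.5,"twist":0},
], gripper=0.2)

```text
time_s: 26.82
position: [0.4517, -0.287, 0.0993]
orientation: [-3.142, -0.0, 1.26]
force: [0.1, 0.2, 0.7]
finger_gap: 0.594
gripper_force: 0.0
```

Request:
arm_command([
  {"tx":0,"ty":0,"tz":-15,"twist":0},
  {"tx":0,"ty":0,"tz":-50,"twist":0},
  {"tx":0,"ty":0,"tz":-90,"twist":0},
  {"tx":50,"ty":0,"tz":-120,"twist":0},
  {"tx":110,"ty":0,"tz":-130,"twist":0},
])

```text
time_s: 27.45
position: [0.4862, -0.1819, 0.2324]
orientation: [3.137, 0.001, 1.258]
force: [0.9, 0.7, -0.0]
finger_gap: 0.6
gripper_force: 0.0
```

Request:
arm_command([
  {"tx":55,"ty":20,"tz":0,"twist":0},
  {"tx":110,"ty":40,"tz":0,"twist":0},
  {"tx":165,"ty":40,"tz":0,"twist":0},
  {"tx":220,"ty":40,"tz":0,"twist":0},
  {"tx":220,"ty":40,"tz":0,"twist":0},
])

```text
time_s: 28.08
position: [0.5912, 0.0181, 0.2302]
orientation: [3.141, -0.001, 1.264]
force: [0.2, -1.1, 1.0]
finger_gap: 0.602
gripper_force: 0.0
```

Run:
```python
from h import *
a=grab("scene","s9"); crop(a,130,140,350,310,3.5,"s9c")
a=grab("top","t9"); a=np.clip(a*1.4,0,255).astype(np.uint8); crop(a,150,100,390,280,3.3,"t9c")
s=arm.get_state();print(s['position'],s['force'],s['time_s'])
```

```text
[0.59063282 0.01508628 0.22996614] [ 0.19143696 -1.04725191  0.14129511] 28.175
```

View pics/s9c.png

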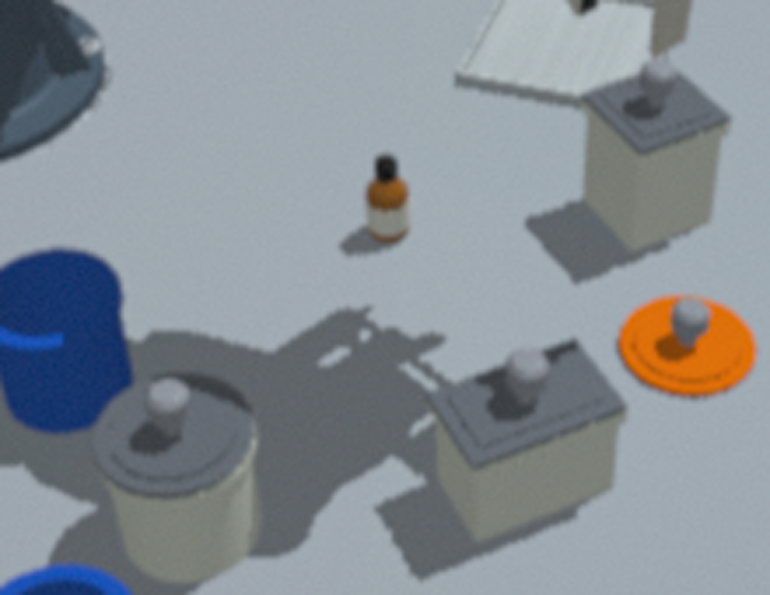

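View pics/t9c.png

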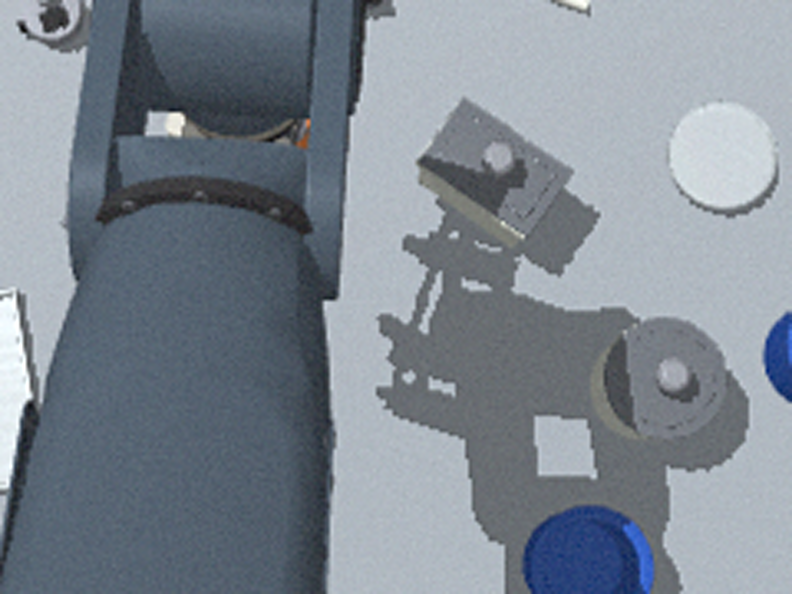

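Every lid lies flat and aligned on its own jar: square at scene crop (657,110), oblong at (530,405), round at (175,440). The gripper is clear of everything, so I hand the job in.

```bash
python3 -c "
from bench import arm
print(arm.finish_job())"
```

```text
the job is handed in; nothing more can be done
None
```

The job is handed in: in the last pictures all three lids lay flat and in line on their own jars, with the round lid parked on the tray along the way (about 28 s used); no verdict came back.

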